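# Divert the measured bearing balls to the round dish

## Task

Swing the diverter flap of the sorting chute fully across so that the exit over the round dish is open and the exit over the square tray is closed. Then take the scoop that holds the two bearing balls and pour both into the top of the chute, so that they run down into the round dish. Stand the empty scoop upright on the bench again, and leave the round dish where it is.

Things in the scene. Friction and masses are not known exactly. Their poses are not given: they have to be found in the camera images.
- flap (a joint): Hinge of the diverter flap, rad, axis square to the deck, 138 mm downhill of the mouth point. 0: flap points straight uphill. Positive: its free end is swung to the chute's -y side, closing the -y exit and opening the +y exit; negative: the reverse. Stops at -0.45 and +0.45; starts near the middle, moves lightly (1 N at the knob), stays where left.
- flap_knob (a point): Grip point on the flap's knob, a black pin 14 mm thick standing square to the deck (so leaning 18 degrees downhill). The point is on its axis, 16 mm below its top; the pin is free for 32 mm below the point, down to the flap's top edge; the chute walls beside it are no higher than that edge. 55 mm uphill of the hinge; moves about 24 mm to either side of the middle.
- chute_mouth (a point): Deck point in the middle of the pouring end of a fixed aluminium Y-chute, 320 x 196 mm, open-topped. Axes: +x level, downhill; +y level, across; z up. Deck falls 18 degrees along +x. Pouring end: 130 mm wide, back wall 38 mm uphill; its walls top out 45 mm or less above this point. It narrows to the flap, then two exits at y = +65 and -65 mm, their drop holes 235 mm along +x, above the dishes.
- scoop_grip (a point): Grip point of the open steel scoop holding the balls: 98 x 76 mm, walls 26 mm, 0.16 kg. Upright black handle plate at its back, 10 mm thick (along x), 36 wide (y), top at 81; point in its mid-plane, 60 above the underside. +x to the nose, z up. Nose edge: 94 mm along +x, 48 below the point; sloped 14 degrees, so it pours when tipped 35 or more. The like scoop with one short cylinder is not used.
- pot: The round steel dish, 118 mm across, 45 mm high, standing loose under one of the chute's exits (either one); origin at the centre of its underside. A square tray of the same metal, 116 mm wide and 42 mm high, stands under the other exit.
- ball_a_center (a point): Centre of one steel bearing ball, 24 mm in diameter, 56 g; at the start it lies in the scoop.
- ball_b_center (a point): Centre of the other bearing ball, the same.

How it is judged:
On the way, in this order (a step that is already met when the one before it is completed fails the run):
1. the flap is swung across so that the exit over the round dish is open (((y of pot in the frame of chute_mouth above 0 m and value of joint flap above 0.33 rad) or (y of pot in the frame of chute_mouth below 0 m and value of joint flap below -0.33 rad))), for 0.2 s.
2. the balls are poured into the chute and run down it (((x of ball_a_center in the frame of chute_mouth between -0.05 and 0.21 m and y of ball_a_center in the frame of chute_mouth between -0.1 and 0.1 m and height (world z) of ball_a_center above 0.05 m and distance between ball_a_center and scoop_grip above 0.12 m) or (horizontal distance between ball_a_center and pot below 0.052 m and height (world z) of ball_a_center below 0.05 m)) and ((x of ball_b_center in the frame of chute_mouth between -0.05 and 0.21 m and y of ball_b_center in the frame of chute_mouth between -0.1 and 0.1 m and height (world z) of ball_b_center above 0.05 m and distance between ball_b_center and scoop_grip above 0.12 m) or (horizontal distance between ball_b_center and pot below 0.052 m and height (world z) of ball_b_center below 0.05 m)) and ((x of ball_a_center in the frame of chute_mouth between -0.05 and 0.21 m and y of ball_a_center in the frame of chute_mouth between -0.1 and 0.1 m and height (world z) of ball_a_center above 0.05 m and distance between ball_a_center and scoop_grip above 0.12 m) or (x of ball_b_center in the frame of chute_mouth between -0.05 and 0.21 m and y of ball_b_center in the frame of chute_mouth between -0.1 and 0.1 m and height (world z) of ball_b_center above 0.05 m and distance between ball_b_center and scoop_grip above 0.12 m))).
At the end, for the whole second after the job is handed in: Both balls lie at rest in the round dish; the flap still stands within about 7 degrees of its stop with the round dish's exit open; the scoop stands upright (within 10 degrees) on the bench (horizontal distance between each of ball_a_center, ball_b_center and pot below 0.052 m and height (world z) of each of ball_a_center, ball_b_center below 0.05 m and linear speed of each of ball_a, ball_b below 0.05 m/s and ((y of pot in the frame of chute_mouth above 0 m and value of joint flap above 0.33 rad) or (y of pot in the frame of chute_mouth below 0 m and value of joint flap below -0.33 rad)) and angle between scoop_grip's own z axis and vertical below 0.17 rad and height (world z) of scoop_grip between 0.048 and 0.072 m); the robot touches nothing.
It fails at once if the round dish is pushed more than 40 mm from its place (distance of pot from where it was at the start of the episode above 0.04 m).
It also fails if it takes over 61 s, if anything falls off the work surface, if the arm or the gripper's body presses on something with over 40 N, if the wrist force passes 120 N, or if a joint passes its speed limit or range.

## Robot

A 7-joint arm with a two-finger parallel gripper is mounted at the origin on the work surface. World frame = base frame: x ahead of the robot, y to its left, z up, the work surface at z = 0. Lengths are in m, angles in rad, forces in N, time in s.
With the tool pointing down it reaches from about 0.4 to 0.875 m from the base axis. Payload 4.4 kg.
Tool frame: the origin (TCP) lies midway between the tips of the shut fingers; the grasp point (between the pads) lies 19 mm behind it (env.grip_point_offset is the z of the grasp point in the tool frame, in m); z points along the fingers, y is the line along which they close (so a half turn about z gives the same grasp; the last joint's range is limited). The gripper opens to 85 mm and grips with 20 to 120 N. Pads are 22 mm wide; open, the fingers measure 114 mm over their backs; the gripper's body (76 mm by 85 mm) begins 54 mm behind the grasp point. The pads swing forward as they close: fully open they stand 13 mm farther back than shut.
Start: joints at [1.106, 0.628, 0.038, 1.517, -0.027, 0.996, -0.02], TCP at [0.252, -0.599, 0.231] pointing down, gripper open.
Joint ranges: [-3.06, 3.06], [-0.37, 2.12], [-1.25, 1.32], [0.18, 2.47], [-1.1, 4.24], [0.23, 1.98], [-2.94, 2.94]. Speed limits (rad/s): [2.57, 2.57, 3.14, 3.14, 3.14, 3.14, 3.14].

## Interface

Orientations are given as a unit quaternion [x, y, z, w].
In Python, from plant import state, vision, order, env gives the robot as it stands. The module is installed in compiled form; this text tells all that it offers.
- The arm moves only by the tool arm_command, never from a script. Its argument "plan" is a list of rows, each an object with "claw": the closure, from -1 (fully open) to 1 (shut); "xyz": the shift along the world's x, y, z in mm, a list of three; "roll": the turn about the world's z in rad. A call has 1 to 20 rows; each row is the pose to reach, as a shift and turn from the pose commanded when the call began; what a row does not reach only later rows make up. A row lasts 1/12 s, in which the tool goes at most 41.7 mm and 7.16 degrees, less where a joint would pass 70% of its speed; a pose out of reach is approached as far as the arm can. A call with a gripper value outside its range is refused whole. The fingers move at their own pace and stop on an object; "newtons" is the grip in N (left out, the last holds). Time passes only in rows, so rows that repeat a pose let the fingers close. It gives the time, the measured TCP pose, the force, the opening and the grip force at its end, in the units of the state.
- state(): the state, without advancing time (a new reading comes with each control period).
- vision.snapshot(name): name is "scene" or "top" or "wrist"; returns the picture (480x640x3 uint8, red, green, blue); there is no depth.
- vision.calibration(name): a dict with "fx", "fy", "cx", "cy" (pixels), "distortion" ([k1, k2, p1, p2, k3] as OpenCV has them; the pictures are not rectified), "R" (3x3) and "t" (3): a world point X has camera coordinates R X + t. Camera axes: x right, y down, z forward; pixel columns grow to the right and rows downward; lengths in m; the calibration is good to about 2 mm. A picture is of the moment at which its call begins: read the wrist's pose just before it. calibration takes no time and is no camera call; for the wrist camera it gives the pose at the moment of the call.
- order.finish_job(): hands the job in; it is judged then, once.
The state is a dict: "time": time; "joint_pos": joint angles; "qvel": joint speeds; "joint_efforts": joint torques, N m; "eef_pos": TCP position; "tcp_rot": TCP orientation; "force": force on the tool from outside, world axes, zero at the start; "torque": the same for the moment, N m; "finger_gap": finger opening in m; "grasp_force": force on a finger pad.
Only numpy, scipy, OpenCV 4.12 (cv2) and the standard library are available. Lean on these libraries where they do the work, as an engineer would, in place of code of your own. Each camera call takes 0.05 s, during which the arm holds its last target. There are 200 camera calls.

## Working session

There is one attempt and no reset: what is moved stays moved. The work goes in short steps, Python scripts to look and compute and a tool call to move; the robot and the scene stay as the last step left them, time stands still between calls to the robot, and variables do not carry over. Pictures are saved under pics/ and viewed, at most 10 in all, crops included, and the job is handed in when it is done.

Besides the shell and the picture viewer there is one more tool, called after "Request:" by a JSON object that holds its "fn" and its "kwargs", one argument or row to a line. arm_command: Moves the arm, as the interface text tells. Its arguments: {"type":"object","properties":{"plan":{"type":"array","items":{"type":"object","properties":{"claw":{"type":"number"},"xyz":{"type":"array","items":{"type":"number"}},"roll":{"type":"number"}}}},"newtons":{"type":"number"}},"required":["plan"]}

```bash
mkdir -p pics
cat > h.py <<'E'
import numpy as np,cv2
from plant import state,vision,order,env
def snap(n,f):
    c=vision.calibration(n);im=vision.snapshot(n);cv2.imwrite(f'pics/{f}.png',im[:,:,::-1]);
    np.savez(f'pics/{f}.npz',**{k:np.array(v) for k,v in c.items()});return im
def cal(f): return dict(np.load(f'pics/{f}.npz'))
def ray(c,uv):
    K=np.array([[c['fx'],0,c['cx']],[0,c['fy'],c['cy']],[0,0,1]],float)
    p=cv2.undistortPoints(np.array([[uv]],float),K,np.array(c['distortion'],float))[0,0]
    R=np.array(c['R']);o=-R.T@np.array(c['t']);return o,R.T@np.array([p[0],p[1],1.])
def onz(c,uv,z):
    o,d=ray(c,uv);return o+d*(z-o[2])/d[2]
def tri(c1,a,c2,b):
    o1,d1=ray(c1,a);o2,d2=ray(c2,b);s=np.linalg.lstsq(np.c_[d1,-d2],o2-o1,rcond=None)[0]
    p,q=o1+s[0]*d1,o2+s[1]*d2;return (p+q)/2,np.linalg.norm(p-q)
def proj(c,X):
    K=np.array([[c['fx'],0,c['cx']],[0,c['fy'],c['cy']],[0,0,1]],float)
    return cv2.projectPoints(np.array(X,float).reshape(-1,1,3),cv2.Rodrigues(np.array(c['R'],float))[0],np.array(c['t'],float),K,np.array(c['distortion'],float))[0][:,0]
E
python3 - <<'E'
from h import *
np.set_printoptions(precision=3,suppress=True)
for n in('scene','top'):
    snap(n,n+'0');c=cal(n+'0');print(n,c['R'],-c['R'].T@c['t'],c['fx'])
print(state(),env.grip_point_offset)
E
```

```text
scene [[-0.795  0.606 -0.014]
 [ 0.503  0.646 -0.575]
 [-0.34  -0.464 -0.818]] [0.78  0.417 0.755] 506.73714863953103
top [[ 0.026 -0.999 -0.019]
 [-0.999 -0.026 -0.023]
 [ 0.022  0.019 -1.   ]] [0.489 0.056 1.083] 503.6084336347408
{'time': 0.1, 'joint_pos': array([ 1.106,  0.629,  0.038,  1.518, -0.027,  0.996, -0.02 ]), 'qvel': array([-0.   ,  0.   , -0.001, -0.002,  0.001, -0.002, -0.   ]), 'joint_efforts': array([  0.003, -56.453,   1.23 , -19.398,   0.011,   0.005,  -0.   ]), 'eef_pos': array([ 0.252, -0.598,  0.23 ]), 'tcp_rot': array([ 0.98 ,  0.198, -0.   , -0.001]), 'force': array([ 0.236,  0.214, -0.604]), 'torque': array([-0.009,  0.012,  0.025]), 'grasp_force': 0.0, 'finger_gap': 0.08537465123448883} -0.0187
```

View pics/top0.png

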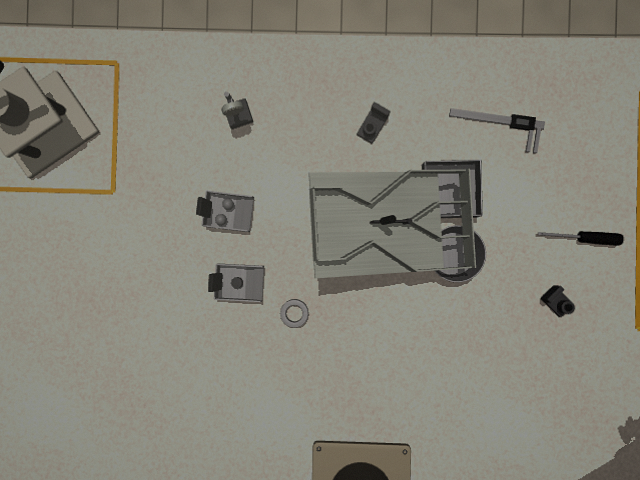

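View pics/scene0.png

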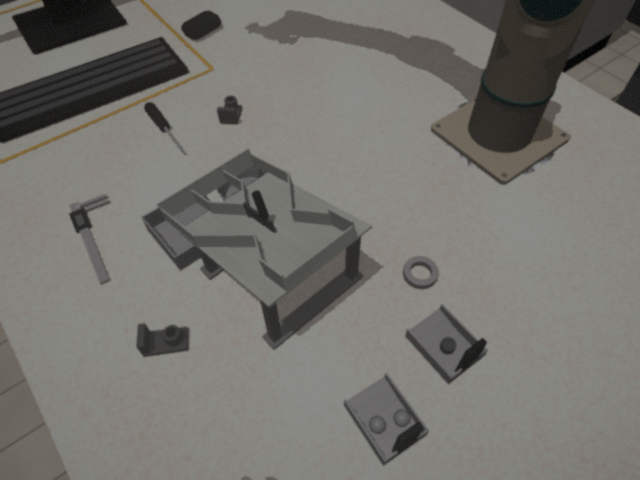

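Run:
```python
import cv2,numpy as np
t=cv2.imread('pics/top0.png');s=cv2.imread('pics/scene0.png')
a=cv2.resize(t[155:295,300:500],None,fx=4,fy=4,interpolation=2)
cv2.imwrite('pics/c1.png',a)
b=cv2.resize(s[140:350,140:380],(600,525),interpolation=2);
cv2.imwrite('pics/c2.png',b)
```

```text
(no output)
```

View pics/c1.png

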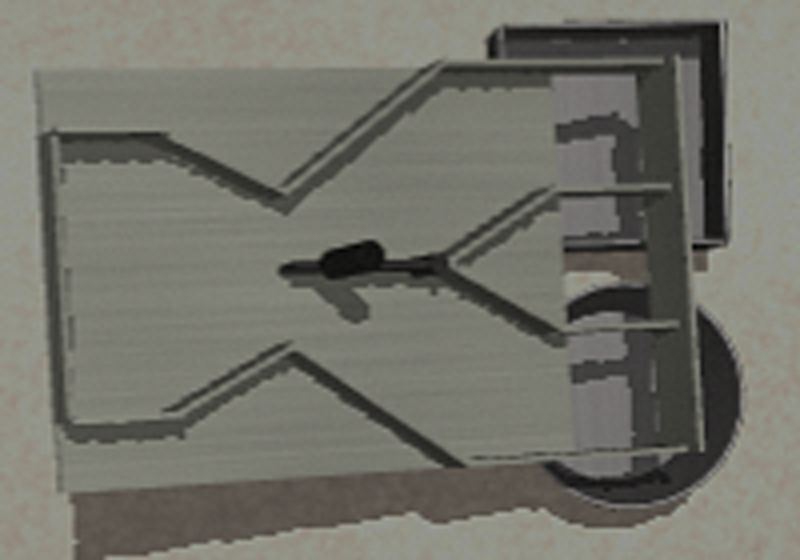

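View pics/c2.png

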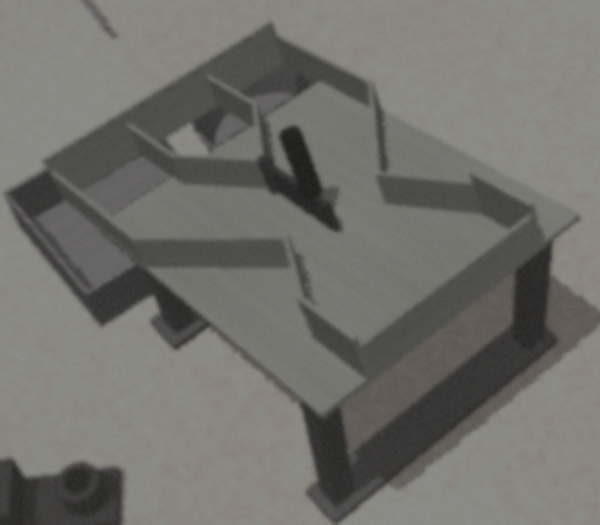

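Run:
```python
from h import *
np.set_printoptions(precision=4,suppress=True)
ct,cs=cal('top0'),cal('scene0')
A,e1=tri(ct,(309.5,172.5),cs,(270,306));B,e2=tri(ct,(315,277.5),cs,(371.2,226.8))
k,e3=tri(ct,(392.5,217.5),cs,(256,193))
print('A',A,e1,'B',B,e2,np.linalg.norm(A-B),'knobtop',k,e3)
y=(A-B)*[1,1,0];y/=np.linalg.norm(y);x=np.array([y[1],-y[0],0]);print('x',x,'yaw',np.arctan2(x[1],x[0]))
h,e=tri(ct,(300+445/4,155+260/4),cs,(140+265/2.5,140+165/2.5));print('hinge~',h,e)
for f,c,(r0,r1,c0,c1) in(('top0',ct,(185,245,190,265)),('scene0',cs,(370,470,340,440))):
    g=cv2.imread(f'pics/{f}.png')[r0:r1,c0:c1].max(2)
    n,l,s,cen=cv2.connectedComponentsWithStats((g<50).astype(np.uint8))
    for i in range(1,n):
        if s[i,4]>40:print(f,s[i]+[c0,r0,0,0,0],cen[i]+[c0,r0])
    cv2.imwrite(f'pics/s_{f}.png',g)
t=cv2.imread('pics/top0.png')[180:315,185:275];s=cv2.imread('pics/scene0.png')[365:470,335:435]
o=np.zeros((540,800,3),np.uint8);o[:,:360]=cv2.resize(t,(360,540),interpolation=2);o[:420,380:780]=cv2.resize(s,(400,420),interpolation=2);cv2.imwrite('pics/c3.png',o)
```

```text
A [0.6452 0.1165 0.1497] 0.002203494527594136 B [0.4512 0.1003 0.1504] 2.555956419393997e-05 0.1945793674746938 knobtop [ 0.5627 -0.0364  0.1816] 0.0018198343345958924
x [ 0.0831 -0.9965  0.    ] yaw -1.487606284345098
hinge~ [ 0.5642 -0.0796  0.1105] 0.0027552938755542986
top0 [197 193  15  32 275] [204.1418 207.2473]
scene0 [393 422  30  32 415] [407.6217 437.5904]
```

View pics/c3.png

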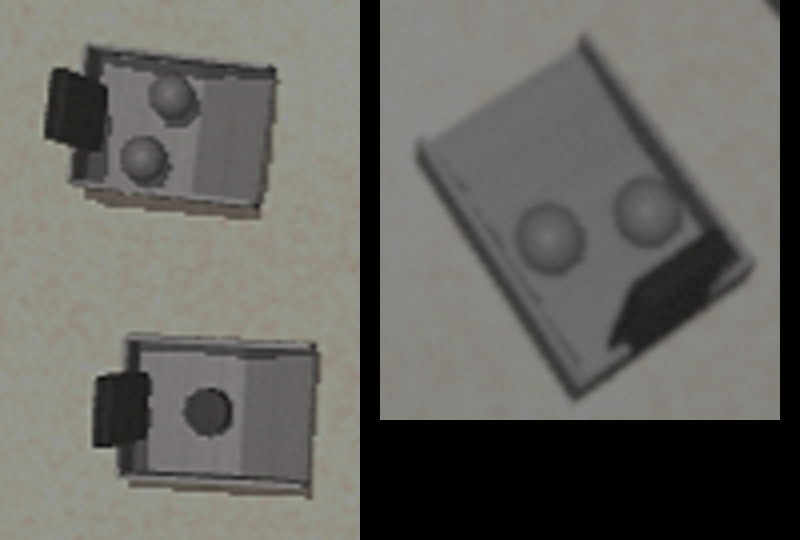

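Request:
{"fn": "arm_command", "kwargs": {
  "plan": [
    {"claw":-0.2,"xyz":[310,562,10],"roll":1.25},
    {"claw":-0.2,"xyz":[310,562,10],"roll":1.25},
    {"claw":-0.2,"xyz":[310,562,10],"roll":1.25},
    {"claw":-0.2,"xyz":[310,562,10],"roll":1.25},
    {"claw":-0.2,"xyz":[310,562,10],"roll":1.25},
    {"claw":-0.2,"xyz":[310,562,10],"roll":1.25},
    {"claw":-0.2,"xyz":[310,562,10],"roll":1.25},
    {"claw":-0.2,"xyz":[310,562,10],"roll":1.25},
    {"claw":-0.2,"xyz":[310,562,10],"roll":1.25},
    {"claw":-0.2,"xyz":[310,562,10],"roll":1.25},
    {"claw":-0.2,"xyz":[310,562,10],"roll":1.25},
    {"claw":-0.2,"xyz":[310,562,10],"roll":1.25},
    {"claw":-0.2,"xyz":[310,562,10],"roll":1.25},
    {"claw":-0.2,"xyz":[310,562,10],"roll":1.25},
    {"claw":-0.2,"xyz":[310,562,10],"roll":1.25},
    {"claw":-0.2,"xyz":[310,562,10],"roll":1.25},
    {"claw":-0.2,"xyz":[310,562,10],"roll":1.25},
    {"claw":-0.2,"xyz":[310,562,10],"roll":1.25},
    {"claw":-0.2,"xyz":[310,562,10],"roll":1.25},
    {"claw":-0.2,"xyz":[310,562,10],"roll":1.25}
  ]
}}

```text
time: 1.77
eef_pos: [0.5616, -0.039, 0.241]
tcp_rot: [0.68, 0.733, -0.001, -0.0]
force: [-0.1, -0.2, -0.0]
finger_gap: 0.0509
grasp_force: 0.0
```

Run:
```python
from h import *
np.set_printoptions(precision=4,suppress=True)
s=state();print(s['eef_pos'],s['joint_pos'],s['finger_gap']);R=None
im=snap('wrist','w1');c=cal('w1');print('cam',-c['R'].T@c['t'],c['R'],proj(c,[[0.562,-0.036,0.1816],s['eef_pos']]))
ct=cal('top0');P=lambda u,v,z:onz(ct,(185+u/4,180+v/4),z)
b1,b2,n1,n2=P(92,45,.026),P(72,183,.026),P(275,70,.026),P(260,207,.026)
d=(n1+n2-b1-b2)[:2];print('scoop L,W',np.linalg.norm(d)/2,np.linalg.norm(b1-b2),'yaw',np.arctan2(d[1],d[0]),'back',(b1+b2)/2,'nose',(n1+n2)/2,'handle',P(52,105,.081))
```

```text
[ 0.5616 -0.039   0.241 ] [ 0.2469  0.5094 -0.3442  1.7455  0.209   0.9239 -0.1084] 0.05089176799933768
cam [0.5556 0.04   0.3821] [[ 0.9972  0.0746 -0.0015]
 [ 0.0714 -0.9473  0.3124]
 [ 0.0219 -0.3116 -0.95  ]] [[312.9664 261.8417]
 [311.8496 323.3462]]
scoop L,W 0.09880528602297116 0.07358655684630074 yaw -1.676413185553041 back [0.5855 0.3411 0.026 ] nose [0.575  0.2428 0.026 ] handle [0.5845 0.3414 0.081 ]
```

View pics/w1.png

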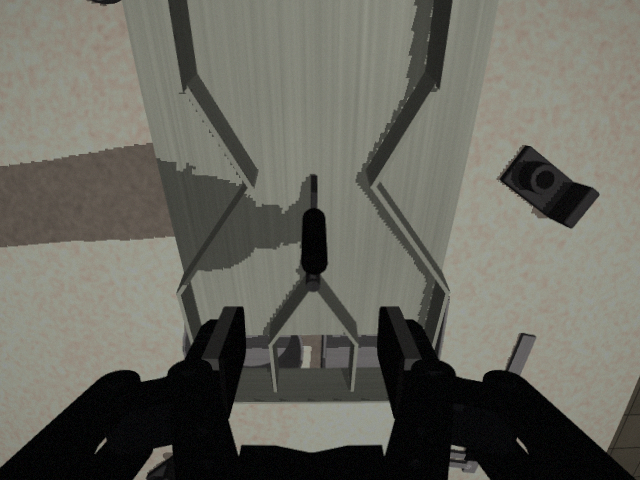

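Request:
{"fn": "arm_command", "kwargs": {
  "newtons": 20,
  "plan": [
    {"claw":-0.2,"xyz":[0,3,-40],"roll":0},
    {"claw":-0.2,"xyz":[0,4,-75],"roll":0},
    {"claw":-0.2,"xyz":[0,4,-92],"roll":0},
    {"claw":-0.2,"xyz":[0,4,-92],"roll":0},
    {"claw":0.8,"xyz":[0,4,-92],"roll":0},
    {"claw":0.8,"xyz":[0,4,-92],"roll":0},
    {"claw":0.8,"xyz":[0,4,-92],"roll":0},
    {"claw":0.8,"xyz":[0,4,-92],"roll":0},
    {"claw":0.8,"xyz":[0,4,-92],"roll":0},
    {"claw":0.8,"xyz":[6,4,-92],"roll":0},
    {"claw":0.8,"xyz":[12,3,-92],"roll":0},
    {"claw":0.8,"xyz":[18,2,-92],"roll":0},
    {"claw":0.8,"xyz":[23,1,-92],"roll":0},
    {"claw":0.8,"xyz":[23,1,-92],"roll":0},
    {"claw":0.8,"xyz":[23,1,-92],"roll":0},
    {"claw":0.8,"xyz":[23,1,-92],"roll":0}
  ]
}}

```text
time: 3.15
eef_pos: [0.5859, -0.0362, 0.1494]
tcp_rot: [0.679, 0.734, 0.0, 0.0]
force: [-0.9, -0.3, 1.9]
finger_gap: 0.0134
grasp_force: 21.0
```

Request:
{"fn": "arm_command", "kwargs": {
  "plan": [
    {"claw":-0.4,"xyz":[23,0,0],"roll":0},
    {"claw":-0.4,"xyz":[0,0,0],"roll":0}
  ]
}}

```text
time: 3.32
eef_pos: [0.5839, -0.0355, 0.148]
tcp_rot: [0.679, 0.734, -0.003, -0.003]
force: [3.1, 0.6, 0.2]
finger_gap: 0.0364
grasp_force: 0.0
```

Request:
{"fn": "arm_command", "kwargs": {
  "plan": [
    {"claw":-0.4,"xyz":[0,0,0],"roll":0},
    {"claw":-0.4,"xyz":[0,0,40],"roll":0},
    {"claw":-0.4,"xyz":[0,0,75],"roll":0},
    {"claw":-0.4,"xyz":[0,40,90],"roll":-0.09},
    {"claw":-0.4,"xyz":[0,80,90],"roll":-0.18},
    {"claw":-0.4,"xyz":[0,120,90],"roll":-0.18},
    {"claw":-0.4,"xyz":[0,160,90],"roll":-0.18},
    {"claw":-0.4,"xyz":[0,200,90],"roll":-0.18},
    {"claw":-0.4,"xyz":[0,240,90],"roll":-0.18},
    {"claw":-0.4,"xyz":[0,280,60],"roll":-0.18},
    {"claw":-0.4,"xyz":[0,320,40],"roll":-0.18},
    {"claw":-0.4,"xyz":[0,355,20],"roll":-0.18},
    {"claw":-0.4,"xyz":[0,372,2],"roll":-0.18},
    {"claw":-0.4,"xyz":[0,372,2],"roll":-0.18},
    {"claw":-0.4,"xyz":[0,372,2],"roll":-0.18}
  ]
}}

```text
time: 4.57
eef_pos: [0.5842, 0.3382, 0.1493]
tcp_rot: [0.741, 0.672, -0.001, -0.001]
force: [-0.0, -1.0, 1.2]
finger_gap: 0.0599
grasp_force: 0.0
```

Run:
```python
from h import *
np.set_printoptions(precision=4,suppress=True)
s=state();print(s['eef_pos'],s['joint_pos'],s['finger_gap'],s['tcp_rot'])
w=snap('wrist','w2');c=cal('w2');print(proj(c,[[0.585,0.3365,0.081],s['eef_pos']]))
t=snap('top','top1')
o=np.zeros((560,800,3),np.uint8);o[:300,:400]=cv2.resize(w,(400,300),interpolation=3)
o[:300,400:]=cv2.resize(t[205:295-15,330:430],(400,300))
o[300:,:]=0
cv2.imwrite('pics/c4.png',o[:300,:,::-1])
```

```text
[0.5842 0.3382 0.1493] [-0.4176  0.7635 -0.2637  1.5104  0.2308  0.8998 -0.8535] 0.05990132929924145 [ 0.7409  0.6716 -0.0007 -0.0006]
[[313.4075 264.0086]
 [311.5545 323.3941]]
```

View pics/c4.png

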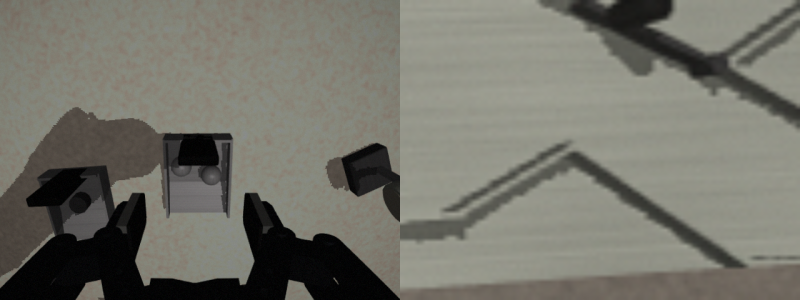

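Request:
{"fn": "arm_command", "kwargs": {
  "newtons": 120,
  "plan": [
    {"claw":-0.4,"xyz":[2,-1,-40],"roll":0},
    {"claw":-0.4,"xyz":[2,-1,-80],"roll":0},
    {"claw":-0.4,"xyz":[2,-1,-100],"roll":0},
    {"claw":-0.4,"xyz":[2,-1,-109],"roll":0},
    {"claw":-0.4,"xyz":[2,-1,-109],"roll":0},
    {"claw":0,"xyz":[2,-1,-109],"roll":0},
    {"claw":0.5,"xyz":[2,-1,-109],"roll":0},
    {"claw":0.5,"xyz":[2,-1,-109],"roll":0},
    {"claw":0.5,"xyz":[2,-1,-109],"roll":0},
    {"claw":0.5,"xyz":[2,-1,-109],"roll":0},
    {"claw":0.5,"xyz":[2,-1,-109],"roll":0},
    {"claw":0.5,"xyz":[2,-1,-106],"roll":0},
    {"claw":0.5,"xyz":[2,-1,-103],"roll":0},
    {"claw":0.5,"xyz":[2,-1,-103],"roll":0},
    {"claw":0.5,"xyz":[2,-1,-103],"roll":0},
    {"claw":0.5,"xyz":[2,-1,-103],"roll":0}
  ]
}}

```text
time: 6.0
eef_pos: [0.5872, 0.3349, 0.0481]
tcp_rot: [0.742, 0.67, -0.0, -0.0]
force: [-0.9, 0.7, -2.9]
finger_gap: 0.034
grasp_force: 119.4
```

Run:
```python
from h import *
np.set_printoptions(precision=4,suppress=True)
s=state();print(s['eef_pos'],s['finger_gap'],s['grasp_force'],s['force'],s['torque'])
w=snap('wrist','w3');t=snap('scene','s3')
o=np.zeros((360,800,3),np.uint8);o[:300,:400]=cv2.resize(w,(400,300),interpolation=3)
o[:,400:]=cv2.resize(t[340:480,330:486],(400,360))
cv2.imwrite('pics/c5.png',o[:,:,::-1])
```

```text
[0.5872 0.3349 0.0481] 0.034047990341322824 119.42623615264893 [-0.9231  0.7169 -2.8538] [-0.0029 -0.0283  0.0172]
```

View pics/c5.png

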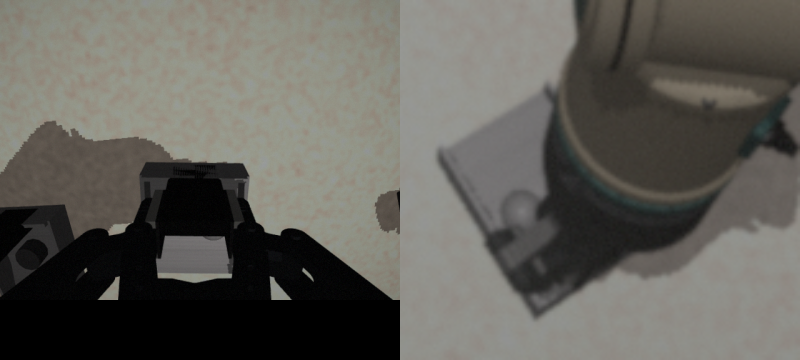

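Request:
{"fn": "arm_command", "kwargs": {
  "plan": [
    {"claw":0.5,"xyz":[0,0,8],"roll":0},
    {"claw":0.5,"xyz":[0,0,16],"roll":0},
    {"claw":0.5,"xyz":[0,0,25],"roll":0},
    {"claw":0.5,"xyz":[0,0,25],"roll":0},
    {"claw":0.5,"xyz":[0,0,25],"roll":0}
  ]
}}

```text
time: 6.52
eef_pos: [0.5882, 0.3355, 0.0747]
tcp_rot: [0.742, 0.67, 0.001, 0.0]
force: [0.3, -0.6, -3.3]
finger_gap: 0.0342
grasp_force: 119.6
```

Run:
```python
from h import *
np.set_printoptions(precision=4,suppress=True)
s=state();print(s['eef_pos'],s['finger_gap'],s['grasp_force'],s['force'],s['torque'])
t=snap('scene','s4');c=cal('s4')
# predicted nose-wall corners if level / tipped (TCP-based)
g=s['eef_pos']+[0,0,.019];d=np.array([-.1055,-.9944,0]);l=np.array([.9944,-.1055,0])
for a in(0,10,20,30):
    a=np.deg2rad(a);X=np.cos(a)*d-np.sin(a)*np.array([0,0,1]);Z=np.cos(a)*np.array([0,0,1])+np.sin(a)*d
    print(a,proj(c,[g+.094*X-.048*Z+q*.038*l for q in(1,-1)]).ravel())
cv2.imwrite('pics/c6.png',cv2.resize(t[330:480,330:486],(624,600))[:,:,::-1])
```

```text
[0.5882 0.3355 0.0747] 0.03422949619404205 119.59887742996216 [ 0.3247 -0.6298 -3.3163] [ 0.0182  0.0264 -0.0068]
0.0 [341.2504 390.1925 385.1412 363.199 ]
0.17453292519943295 [344.719  399.6744 388.0605 372.6666]
0.3490658503988659 [349.1393 410.0942 392.0803 382.9398]
0.5235987755982988 [354.4143 421.2488 397.1078 393.8172]
```

View pics/c6.png

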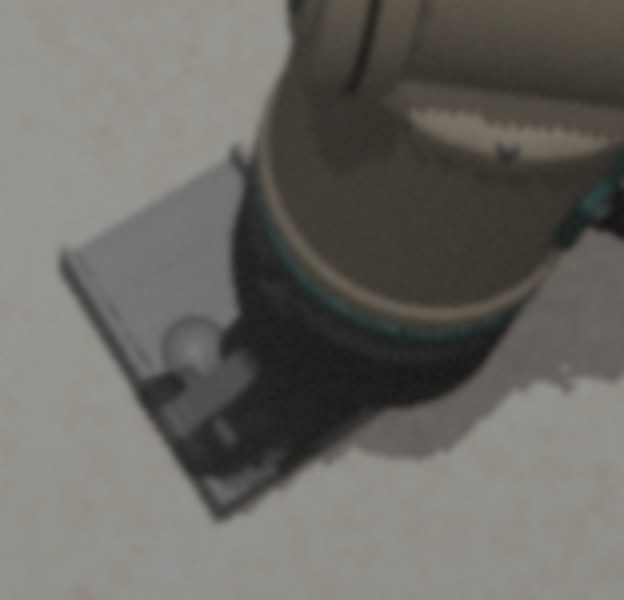

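Request:
{"fn": "arm_command", "kwargs": {
  "plan": [
    {"claw":0.5,"xyz":[0,0,15],"roll":0},
    {"claw":0.5,"xyz":[-2,-5,40],"roll":0.01},
    {"claw":0.5,"xyz":[-4,-15,65],"roll":0.03},
    {"claw":0.5,"xyz":[-6,-28,90],"roll":0.05},
    {"claw":0.5,"xyz":[-8,-45,112],"roll":0.07},
    {"claw":0.5,"xyz":[-10,-65,130],"roll":0.09},
    {"claw":0.5,"xyz":[-13,-87,144],"roll":0.11},
    {"claw":0.5,"xyz":[-16,-110,152],"roll":0.13},
    {"claw":0.5,"xyz":[-19,-133,156],"roll":0.15},
    {"claw":0.5,"xyz":[-22,-156,156],"roll":0.17},
    {"claw":0.5,"xyz":[-25,-179,156],"roll":0.19},
    {"claw":0.5,"xyz":[-28,-202,156],"roll":0.19},
    {"claw":0.5,"xyz":[-31,-223,156],"roll":0.19},
    {"claw":0.5,"xyz":[-34,-240,156],"roll":0.19},
    {"claw":0.5,"xyz":[-36,-253,156],"roll":0.19},
    {"claw":0.5,"xyz":[-37,-260,156],"roll":0.19},
    {"claw":0.5,"xyz":[-37,-262,156],"roll":0.19},
    {"claw":0.5,"xyz":[-37,-262,156],"roll":0.19},
    {"claw":0.5,"xyz":[-37,-262,156],"roll":0.19}
  ]
}}

```text
time: 8.15
eef_pos: [0.5506, 0.0745, 0.2294]
tcp_rot: [0.675, 0.738, 0.001, -0.0]
force: [0.4, 0.3, -2.0]
finger_gap: 0.0343
grasp_force: 119.8
```

Run:
```python
from h import *
np.set_printoptions(precision=4,suppress=True)
s=state();print(s['eef_pos'],s['tcp_rot'],s['finger_gap'],s['grasp_force'],s['force'],s['torque'])
snap('scene','s5');snap('wrist','w5')
```

```text
[0.5506 0.0745 0.2294] [ 0.6748  0.738   0.0006 -0.0003] 0.034252117747053626 119.81833219528198 [ 0.3519  0.3247 -1.9595] [ 0.0832 -0.012   0.0041]
```

Request:
{"fn": "arm_command", "kwargs": {
  "newtons": 20,
  "plan": [
    {"claw":0.5,"xyz":[0,0,0],"roll":0},
    {"claw":0.5,"xyz":[0,0,0],"roll":0},
    {"claw":0.5,"xyz":[0,0,0],"roll":0},
    {"claw":0.5,"xyz":[0,0,0],"roll":0},
    {"claw":0.5,"xyz":[0,0,0],"roll":0},
    {"claw":0.5,"xyz":[0,0,0],"roll":0},
    {"claw":0.5,"xyz":[0,0,0],"roll":0},
    {"claw":0.5,"xyz":[0,0,0],"roll":0}
  ]
}}

```text
time: 8.92
eef_pos: [0.5504, 0.073, 0.2293]
tcp_rot: [0.675, 0.737, 0.0, -0.0]
force: [-0.5, -0.5, -2.9]
finger_gap: 0.0343
grasp_force: 119.8
```

Run:
```python
from h import *
np.set_printoptions(precision=4,suppress=True)
s=state();print(s['eef_pos'],s['finger_gap'],s['grasp_force'],s['force'],s['torque'])
w=snap('wrist','w6');t=snap('scene','s6')
o=np.zeros((480,800,3),np.uint8);a=cv2.imread('pics/w5.png')[:,:,::-1];b=cv2.imread('pics/s5.png')[:,:,::-1]
o[:240,:320]=cv2.resize(a,(320,240),interpolation=3);o[240:,:320]=cv2.resize(w,(320,240),interpolation=3)
o[:240,320:800]=cv2.resize(b[120:320,120:520],(480,240));o[240:,320:800]=cv2.resize(t[120:320,120:520],(480,240))
cv2.imwrite('pics/c7.png',o[:,:,::-1])
print('w diff',np.abs(w.astype(int)-a).mean(),'s diff',np.abs(t.astype(int)-b).mean())
```

```text
[0.5504 0.073  0.2293] 0.03428140470718554 119.84859824180603 [-0.4806 -0.486  -2.9027] [ 0.047  -0.0444  0.0068]
w diff 4.230695529513889 s diff 1.282541232638889
```

Request:
{"fn": "arm_command", "kwargs": {
  "newtons": 20,
  "plan": [
    {"claw":0.4,"xyz":[0,0,0],"roll":0},
    {"claw":0.4,"xyz":[0,0,0],"roll":0},
    {"claw":0.4,"xyz":[0,0,0],"roll":0}
  ]
}}

```text
time: 9.27
eef_pos: [0.5504, 0.073, 0.2293]
tcp_rot: [0.675, 0.738, 0.0, -0.0]
force: [-0.1, -0.3, -2.2]
finger_gap: 0.0343
grasp_force: 119.8
```

Request:
{"fn": "arm_command", "kwargs": {
  "newtons": 20,
  "plan": [
    {"claw":0.22,"xyz":[0,0,0],"roll":0},
    {"claw":0.2,"xyz":[0,0,0],"roll":0}
  ]
}}

```text
time: 9.43
eef_pos: [0.5504, 0.073, 0.2293]
tcp_rot: [0.675, 0.738, 0.0, -0.0]
force: [0.1, -0.0, -2.6]
finger_gap: 0.0344
grasp_force: 95.7
```

Force is now following the closure; ease it further.

Request:
{"fn": "arm_command", "kwargs": {
  "newtons": 20,
  "plan": [
    {"claw":0.19,"xyz":[0,0,0],"roll":0},
    {"claw":0.19,"xyz":[0,0,0],"roll":0}
  ]
}}

```text
time: 9.6
eef_pos: [0.5504, 0.073, 0.2293]
tcp_rot: [0.675, 0.738, 0.0, -0.0]
force: [0.7, 0.4, -2.8]
finger_gap: 0.035
grasp_force: 73.6
```

Run:
```python
from h import *
s=state();print(s['finger_gap'],s['grasp_force'],s['torque'])
w=snap('wrist','w7');a=cv2.imread('pics/w6.png')[:,:,::-1];print(np.abs(w.astype(int)-a).mean())
```

```text
0.03502770630267807 73.6489999294281 [ 0.04889964 -0.02178914 -0.02689445]
2.690954861111111
```

Request:
{"fn": "arm_command", "kwargs": {
  "newtons": 20,
  "plan": [
    {"claw":0.18,"xyz":[0,0,0],"roll":0},
    {"claw":0.18,"xyz":[0,0,0],"roll":0},
    {"claw":0.18,"xyz":[0,0,0],"roll":0}
  ]
}}

```text
time: 9.9
eef_pos: [0.5504, 0.073, 0.2293]
tcp_rot: [0.675, 0.737, 0.0, -0.0]
force: [0.4, -0.1, -2.6]
finger_gap: 0.0349
grasp_force: 51.6
```

Run:
```python
from h import *
s=state();print(s['finger_gap'],s['grasp_force'],s['torque'])
w=snap('wrist','w8')
for f in('w5','w6','w7'):
  a=cv2.imread(f'pics/{f}.png')[:,:,::-1];print(f,np.abs(w.astype(int)-a).mean(),np.abs(w.astype(int)-a)[150:].mean())
```

```text
0.0349455420675739 51.5830135345459 [ 0.10047883 -0.0282556   0.01200319]
w5 4.795775824652778 5.308521148989899
w6 2.8819791666666665 3.3456549873737376
w7 2.4514539930555554 2.7500583964646466
```

Request:
{"fn": "arm_command", "kwargs": {
  "newtons": 20,
  "plan": [
    {"claw":0.17,"xyz":[0,0,0],"roll":0},
    {"claw":0.17,"xyz":[0,0,0],"roll":0},
    {"claw":0.17,"xyz":[0,0,0],"roll":0}
  ]
}}

```text
time: 10.2
eef_pos: [0.5504, 0.073, 0.2293]
tcp_rot: [0.675, 0.738, -0.0, -0.0]
force: [0.5, -1.7, -2.8]
finger_gap: 0.0352
grasp_force: 29.3
```

Run:
```python
from h import *
s=state();print(s['finger_gap'],s['grasp_force'],s['torque'])
w=snap('wrist','w9');snap('scene','s9')
for f in('w5','w6','w7','w8'):
  a=cv2.imread(f'pics/{f}.png')[:,:,::-1];print(f,np.abs(w.astype(int)-a).mean(),np.abs(w.astype(int)-a)[150:].mean())
```

```text
0.035231711238230046 29.29917186498642 [ 0.03996373 -0.00278869  0.00021984]
w5 4.870303819444445 5.4683128156565655
w6 3.082666015625 3.6555950126262626
w7 2.730493706597222 3.1287705176767675
w8 2.5776399739583336 2.8899021464646464
```

Request:
{"fn": "arm_command", "kwargs": {
  "newtons": 20,
  "plan": [
    {"claw":0.165,"xyz":[0,0,0],"roll":0},
    {"claw":0.163,"xyz":[0,0,0],"roll":0},
    {"claw":0.163,"xyz":[0,0,0],"roll":0},
    {"claw":0.163,"xyz":[0,0,0],"roll":0}
  ]
}}

```text
time: 10.63
eef_pos: [0.5504, 0.073, 0.2293]
tcp_rot: [0.675, 0.738, -0.0, -0.0]
force: [0.8, 0.0, -2.1]
finger_gap: 0.0354
grasp_force: 14.1
```

```bash
cat > q.py <<'E'
from h import *
import sys
n=sys.argv[1];s=state();print(s['time'],s['finger_gap'],s['grasp_force'],s['force'],s['torque'])
w=snap('wrist','w'+n);snap('scene','s'+n)
for k in('w','s'):
  for f in('6','9'):
    a=cv2.imread(f'pics/{k}{f}.png').astype(int);b=cv2.imread(f'pics/{k}{n}.png').astype(int)
    d=np.abs(cv2.blur(np.float32(a-b),(5,5))).max(2);m=d>12;ys,xs=np.nonzero(m);print(k+f,m.sum(),[] if not len(xs) else [xs.min(),xs.max(),ys.min(),ys.max()])
E
python3 q.py 10
```

```text
10.6333 0.03544047874611625 14.107151180505753 [ 0.79527977  0.04142164 -2.14960899] [ 0.09148294 -0.03124791 -0.03788425]
w6 7342 [np.int64(0), np.int64(611), np.int64(182), np.int64(479)]
w9 1417 [np.int64(108), np.int64(490), np.int64(263), np.int64(479)]
s6 45 [np.int64(264), np.int64(330), np.int64(165), np.int64(227)]
s9 0 []
```

Request:
{"fn": "arm_command", "kwargs": {
  "newtons": 20,
  "plan": [
    {"claw":0.161,"xyz":[0,0,0],"roll":0},
    {"claw":0.16,"xyz":[0,0,0],"roll":0},
    {"claw":0.16,"xyz":[0,0,0],"roll":0}
  ]
}}

```text
time: 10.98
eef_pos: [0.5504, 0.073, 0.2293]
tcp_rot: [0.675, 0.738, 0.0, 0.0]
force: [-0.2, 0.4, -2.6]
finger_gap: 0.0362
grasp_force: 8.3
```

```bash
python3 q.py 11
```

```text
10.9833 0.03618977278424049 8.310098648071289 [-0.1617706   0.39740802 -2.62950249] [ 0.09118011  0.04175583 -0.00403955]
w6 8641 [np.int64(0), np.int64(612), np.int64(181), np.int64(479)]
w9 1425 [np.int64(81), np.int64(530), np.int64(266), np.int64(479)]
s6 115 [np.int64(262), np.int64(330), np.int64(165), np.int64(239)]
s9 22 [np.int64(304), np.int64(310), np.int64(234), np.int64(239)]
```

Request:
{"fn": "arm_command", "kwargs": {
  "newtons": 20,
  "plan": [
    {"claw":0.159,"xyz":[0,0,0],"roll":0},
    {"claw":0.159,"xyz":[0,0,0],"roll":0},
    {"claw":0.158,"xyz":[0,0,0],"roll":0}
  ]
}}

```text
time: 11.33
eef_pos: [0.5505, 0.0729, 0.2294]
tcp_rot: [0.675, 0.737, -0.0, 0.0]
force: [0.6, -0.1, -2.8]
finger_gap: 0.0359
grasp_force: 1.9
```

```bash
python3 q.py 12
```

```text
11.3333 0.03586592474056367 1.893238127231598 [ 0.59183165 -0.14144024 -2.81323472] [-0.01095792 -0.0392298   0.06254078]
w6 27301 [np.int64(0), np.int64(639), np.int64(16), np.int64(479)]
w9 24089 [np.int64(9), np.int64(639), np.int64(0), np.int64(479)]
s6 2902 [np.int64(243), np.int64(367), np.int64(166), np.int64(312)]
s9 2888 [np.int64(243), np.int64(367), np.int64(190), np.int64(312)]
```

Request:
{"fn": "arm_command", "kwargs": {
  "newtons": 20,
  "plan": [
    {"claw":0.165,"xyz":[0,0,0],"roll":0},
    {"claw":0.165,"xyz":[0,0,0],"roll":0}
  ]
}}

```text
time: 11.6
eef_pos: [0.5505, 0.0728, 0.2295]
tcp_rot: [0.675, 0.737, -0.0, 0.0]
force: [0.2, -1.5, -0.6]
finger_gap: 0.0358
grasp_force: 8.5
```

Run:
```python
from h import *
np.set_printoptions(precision=1,suppress=True)
s=state();print(s['time'],s['finger_gap'],s['grasp_force'],s['force'],s['torque'])
w=snap('wrist','w13');t=snap('scene','s13');p=snap('top','t13');c=cal('s13')
g=s['eef_pos']+[0,0,.021];d=np.array([.083,-.9965,0]);l=np.array([.9965,.083,0])
for a in(0,20,35,45,60):
    A=np.deg2rad(a);X=np.cos(A)*d-np.sin(A)*np.array([0,0,1]);Z=np.cos(A)*np.array([0,0,1])+np.sin(A)*d
    print(a,'back bottom',proj(c,[g-.004*X-.06*Z+q*.038*l for q in(1,-1)]).ravel(),'nose',proj(c,[g+.094*X-.048*Z+q*.038*l for q in(1,-1)]).ravel())
o=np.zeros((600,800,3),np.uint8)
o[:300,:400]=cv2.resize(w,(400,300),interpolation=3);o[:300,400:]=cv2.resize(p[150:300,300:500],(400,300))
o[300:,:400]=cv2.resize(t[130:340,150:430],(400,300));b=cv2.imread('pics/s6.png')[:,:,::-1];o[300:,400:]=cv2.resize(b[130:340,150:430],(400,300))
cv2.imwrite('pics/c8.png',o[:,:,::-1])
```

```text
11.6 0.03576334632791362 8.464512079954147 [ 0.2 -1.5 -0.6] [-0.2  0.  -0. ]
0 back bottom [286.2 249.4 327.7 219.1] nose [241.  202.4 282.4 175.2]
20 back bottom [295.8 256.6 337.6 225.5] nose [253.1 224.1 293.3 196.6]
35 back bottom [302.2 259.5 344.5 227.7] nose [264.  239.9 303.6 211.9]
45 back bottom [305.9 260.1 348.6 227.8] nose [271.8 249.8 311.2 221.4]
60 back bottom [310.1 258.7 353.6 225.7] nose [284.1 263.3 323.4 234.1]
```

View pics/c8.png

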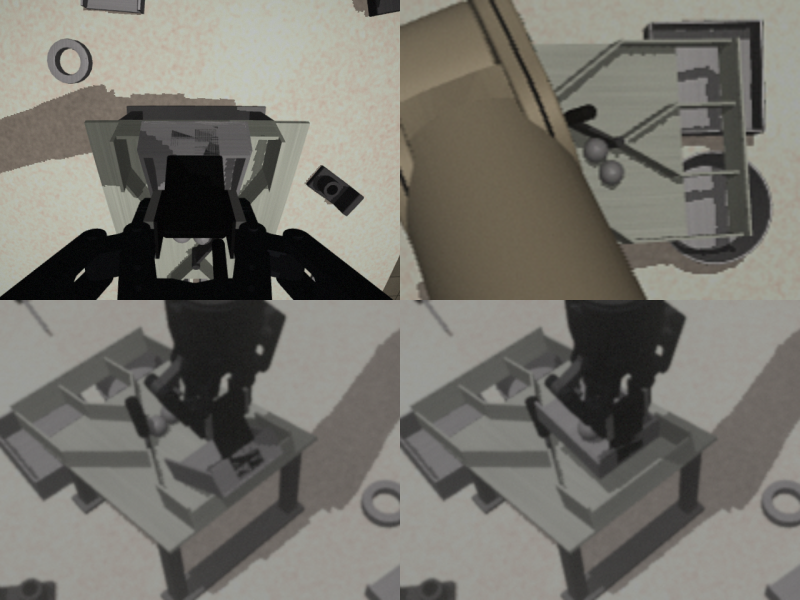

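Request:
{"fn": "arm_command", "kwargs": {
  "newtons": 40,
  "plan": [
    {"claw":0.5,"xyz":[0,0,0],"roll":0},
    {"claw":0.5,"xyz":[0,0,0],"roll":0},
    {"claw":0.5,"xyz":[0,0,20],"roll":0},
    {"claw":0.5,"xyz":[0,10,50],"roll":0},
    {"claw":0.5,"xyz":[0,40,70],"roll":0},
    {"claw":0.5,"xyz":[0,80,70],"roll":0},
    {"claw":0.5,"xyz":[5,120,70],"roll":0},
    {"claw":0.5,"xyz":[10,160,70],"roll":0},
    {"claw":0.5,"xyz":[15,200,70],"roll":0},
    {"claw":0.5,"xyz":[20,240,60],"roll":0},
    {"claw":0.5,"xyz":[25,260,40],"roll":0},
    {"claw":0.5,"xyz":[30,265,10],"roll":0},
    {"claw":0.5,"xyz":[30,265,-10],"roll":0},
    {"claw":0.5,"xyz":[30,265,-30],"roll":0},
    {"claw":0.5,"xyz":[30,265,-30],"roll":0},
    {"claw":0.5,"xyz":[30,265,-30],"roll":0}
  ]
}}

```text
time: 13.08
eef_pos: [0.5796, 0.338, 0.1982]
tcp_rot: [0.675, 0.738, -0.001, -0.001]
force: [-0.1, 0.1, -0.4]
finger_gap: 0.0351
grasp_force: 40.8
```

Run:
```python
from h import *
np.set_printoptions(precision=3,suppress=True)
s=state();print(s['time'],s['eef_pos'],s['finger_gap'],s['grasp_force'],s['force'],s['torque'])
w=snap('wrist','w14');t=snap('scene','s14');p=snap('top','t14')
# balls: diff of top picture vs start around the dish
a=cv2.imread('pics/top0.png').astype(int)[220:300,425:500];b=p[:,:,::-1].astype(int)[220:300,425:500]
d=(np.abs(cv2.blur(np.float32(a-b),(3,3))).max(2)>12).astype(np.uint8)
n,l,st,ce=cv2.connectedComponentsWithStats(d)
c=cal('t14')
for i in range(1,n):
    if st[i,4]>8: print(st[i],ce[i]+[425,220],onz(c,ce[i]+[425,220],.015))
# pot rim circle from c1 measurement: right edge & bottom edge points, radius 59
q=[onz(c,(300+u/4,155+v/4),.045) for u,v in((742,395),(640,507),(725,335))];print('rim',q)
# scoop in scene: expected corners for several tips
cs=cal('s14');g=s['eef_pos']+[0,0,.021];dd=np.array([.083,-.9965,0]);L=np.array([.9965,.083,0])
for an in(30,45,60,75,90):
    A=np.deg2rad(an);X=np.cos(A)*dd-np.sin(A)*np.array([0,0,1]);Z=np.cos(A)*np.array([0,0,1])+np.sin(A)*dd
    print(an,'bb',proj(cs,[g-.004*X-.06*Z+k*.038*L for k in(1,-1)]).ravel(),'nose',proj(cs,[g+.094*X-.048*Z+k*.038*L for k in(1,-1)]).ravel())
g0=cv2.imread('pics/scene0.png').astype(int);g1=t[:,:,::-1].astype(int)
```

```text
13.0833 [0.58  0.338 0.198] 0.03514659807363207 40.82446575164795 [-0.124  0.137 -0.355] [-0.024  0.006  0.016]
[   0    0   75   80 5350] [461.829 259.957] [ 0.491 -0.202  0.015]
rim [array([ 0.505, -0.242,  0.045]), array([ 0.447, -0.192,  0.045]), array([ 0.536, -0.233,  0.045])]
30 bb [423.683 450.06  467.77  402.768] nose [362.294 399.235 404.153 359.473]
45 bb [433.729 456.525 478.394 407.75 ] nose [376.157 417.452 417.509 376.759]
60 bb [442.444 460.341 487.85  410.084] nose [392.023 435.726 433.198 393.667]
75 bb [449.105 461.013 495.386 409.39 ] nose [409.366 453.36  450.689 409.511]
90 bb [453.032 458.221 500.277 405.475] nose [427.555 469.555 469.344 423.525]
```

Request:
{"fn": "arm_command", "kwargs": {
  "plan": [
    {"claw":0.5,"xyz":[0,0,-30],"roll":0},
    {"claw":0.5,"xyz":[0,0,-60],"roll":0},
    {"claw":0.5,"xyz":[0,0,-80],"roll":0},
    {"claw":0.5,"xyz":[0,0,-80],"roll":0}
  ]
}}

```text
time: 13.57
eef_pos: [0.5786, 0.3363, 0.1163]
tcp_rot: [0.675, 0.737, -0.003, -0.001]
force: [-1.3, 1.2, -2.2]
finger_gap: 0.035
grasp_force: 40.8
```

Run:
```python
from h import *
np.set_printoptions(precision=3,suppress=True)
s=state();print(s['time'],s['eef_pos'],s['finger_gap'],s['grasp_force'],s['force'],s['torque'])
c=cal('t14')
for f in('top0','t14'):
    g=cv2.imread(f'pics/{f}.png',0)[225:290,425:495];G=cv2.resize(g,None,fx=6,fy=6,interpolation=cv2.INTER_CUBIC)
    h=cv2.HoughCircles(cv2.GaussianBlur(G,(0,0),3),cv2.HOUGH_GRADIENT,1,30,param1=60,param2=14,minRadius=28,maxRadius=45)
    print(f,[] if h is None else [(np.round(x[:2]/6+[425,225],1),round(float(x[2]/6),1),onz(c,x[:2]/6+[425,225],.016)[:2]) for x in h[0][:6]])
a=cv2.imread('pics/top0.png',0)[225:290,425:495].astype(float);b=cv2.imread('pics/t14.png',0)[225:290,425:495].astype(float)
r=np.median(b/a);d=b-a*r;print(r);print(np.round(cv2.resize(d,(23,21),interpolation=cv2.INTER_AREA)).astype(int))
```

```text
13.5667 [0.579 0.336 0.116] 0.03496208896350179 40.82842826843262 [-1.316  1.199 -2.241] [-0.057  0.075 -0.03 ]
top0 [(array([451.6, 239.9]), 7.0, array([ 0.533, -0.179]))]
t14 [(array([450.9, 256.6]), 5.7, array([ 0.498, -0.179]))]
1.193103448275862
[[  0  -1   0   0   0  -1  -2   3   1   2   2  -1   2   1   1   1  -2  -1
   -3  -2  -2  -1  -2]
 [  1   0   0   0   0   2   2   2   2   2   1   1   2   2   2   1  -3  -1
   -2  -1  -2  -2  -2]
 [  2   2   1  -1   0   1   1   1   0   0   2   1   2   1   2   2   0  -1
   -1  -1  -2  -2  -2]
 [  1   2   2   1   0  -1  -1   0   0   0   1   0   1   1   2   0   1   0
   -1  -3  -2  -2  -2]
 [  0   0   1   2   2   2   1   1   1   0   1   2   1   2   1   2   0   2
    0  -2  -2  -2  -2]
 [  0   0   0   0   1   1   0   1   0   0   1   2   2   2   2   2   0   1
    1  -2   0  -2  -2]
 [ -1   0   0   0   1   0   0   0   1   0   2   1   2   1   1   1   1   2
    2   0  -1  -2  -1]
 [  0  -1   0   0   0   0   2   2   1   1   1   0   2   1   1   2   1   2
    1   2  -2  -1  -2]
 [  0   0   0  -1   0   0   1 -19 -29 -15   1   2   2   2   3   2   1   0
[... 488 characters left out ...]
 -3  -1  -2  -2  -2]
 [  0   0   2   1   1  -1   0   0   0   0   1   2   2   2   2   2   1   1
   -1  -2  -1  -2  -2]
 [  1   0   1   1   4   1   3   2   0   1   2   2   1   3   0   2  -1  -2
   -2  -1  -2  -2  -2]
 [  1   1   1   1   1  -1   0   3   2   1   2   1   1   2   1   1  -1  -2
   -2  -2  -2  -3  -2]
 [  1   1   2   1   1   1   1   3   2   2   2   3   0   1   1   1  -1  -2
   -2  -2  -2  -2  -2]
 [  0   0   0   0   1   1   2   4   3   4   1   0   1   1   0   0  -1  -2
   -1  -2  -1  -2  -3]
 [ -2  -1  -2  -1  -2   0   1   1   1   0   1   1   0  -1  -2  -2  -2  -2
   -1  -2  -3  -2  -1]
 [ -2  -2  -2  -2  -2  -1  -1  -3  -2  -2  -2  -2  -1  -2  -2  -2  -1  -2
   -2  -2  -2  -2  -1]]
```

Request:
{"fn": "arm_command", "kwargs": {
  "plan": [
    {"claw":0.5,"xyz":[0,0,-10],"roll":0},
    {"claw":0.5,"xyz":[0,0,-20],"roll":0},
    {"claw":0.5,"xyz":[0,0,-20],"roll":0}
  ]
}}

```text
time: 13.82
eef_pos: [0.5804, 0.3379, 0.099]
tcp_rot: [0.675, 0.737, -0.0, -0.0]
force: [-0.1, -0.6, -2.6]
finger_gap: 0.0352
grasp_force: 40.9
```

Request:
{"fn": "arm_command", "kwargs": {
  "plan": [
    {"claw":0.5,"xyz":[0,0,-7],"roll":0},
    {"claw":0.5,"xyz":[0,0,-14],"roll":0},
    {"claw":0.5,"xyz":[0,0,-14],"roll":0}
  ]
}}

```text
time: 14.07
eef_pos: [0.582, 0.3454, 0.0905]
tcp_rot: [0.674, 0.738, 0.007, -0.001]
force: [-3.7, 4.5, 17.4]
finger_gap: 0.0353
grasp_force: 44.7
```

```bash
python3 -c "
from h import *
s=state();print(s['eef_pos'],s['force'],s['torque'],s['finger_gap'],s['grasp_force'])"
```

```text
[0.58201178 0.34540032 0.09050372] [-3.69953085  4.46952662 17.42542794] [0.78154805 0.7540722  0.04530371] 0.03529464639521601 44.697884917259216
```

Request:
{"fn": "arm_command", "kwargs": {
  "plan": [
    {"claw":0.5,"xyz":[0,0,10],"roll":0},
    {"claw":0.5,"xyz":[0,0,25],"roll":0},
    {"claw":0.5,"xyz":[0,0,25],"roll":0},
    {"claw":0.5,"xyz":[0,0,25],"roll":0}
  ]
}}

```text
time: 14.4
eef_pos: [0.5814, 0.3381, 0.1114]
tcp_rot: [0.676, 0.737, 0.001, 0.001]
force: [0.1, -0.4, -1.5]
finger_gap: 0.035
grasp_force: 42.6
```

Run:
```python
from h import *
from scipy.optimize import least_squares
np.set_printoptions(precision=3,suppress=True)
s=state();print(s['eef_pos'],s['force'],s['torque'])
cw,cs=cal('w13'),cal('s13');T=np.array([.5505,.0728,.2295])
d=np.array([.083,-.9965,0]);l=np.array([.9965,.083,0]);k=np.array([0,0,1.])
def f(p,a0=0):
    A,dx,dz=p;X=np.cos(A)*d-np.sin(A)*k;Z=np.cos(A)*k+np.sin(A)*d
    g=T+dx*d+(.021+dz)*k
    P=[g-.004*X-.06*Z+q*.038*l for q in(1,-1)]
    return np.r_[(proj(cs,P)-[[302.6,268],[348,238.5]]).ravel(),(proj(cw,P)-[[425.6,170],[203,173]]).ravel()/2]
for a in(.3,.8,1.3):
    r=least_squares(f,[a,0,0]);print(r.x,r.cost,f(r.x))
# points directly
for q,a,b in((1,(302.6,268),(425.6,170)),(-1,(348,238.5),(203,173))): 
    P,e=tri(cs,a,cw,b);v=P-T;print(P,e,'along',v@d,'across',v@l,'dz',v[2])
```

```text
[0.581 0.338 0.111] [ 0.141 -0.389 -1.456] [-0.009 -0.035 -0.05 ]
[ 0.115 -0.044  0.019] 131.3473776269522 [ 8.548 -2.733  5.915 -5.961 -8.3    1.882  6.263 -0.029]
[ 0.945 -0.004 -0.008] 131.3473776178499 [ 8.548 -2.732  5.915 -5.961 -8.3    1.882  6.263 -0.029]
[ 0.653 -0.016  0.005] 131.34737766439468 [ 8.548 -2.733  5.915 -5.961 -8.3    1.882  6.263 -0.028]
[0.593 0.13  0.209] 0.006917971371291953 along -0.05361117222556284 across 0.046789106119202194 dz -0.020920041092670733
[0.502 0.117 0.184] 0.012923858891309552 along -0.0477718434464372 across -0.044468610884043594 dz -0.04518194028896508
```

Request:
{"fn": "arm_command", "kwargs": {
  "plan": [
    {"claw":0.18,"xyz":[0,0,0],"roll":0},
    {"claw":0.17,"xyz":[0,0,-8],"roll":0},
    {"claw":0.167,"xyz":[0,0,-14],"roll":0},
    {"claw":0.167,"xyz":[-1,8,-17],"roll":0},
    {"claw":0.167,"xyz":[-2,16,-20],"roll":0},
    {"claw":0.167,"xyz":[-2,24,-23],"roll":0},
    {"claw":0.167,"xyz":[-3,32,-27],"roll":0},
    {"claw":0.167,"xyz":[-3,32,-27],"roll":0}
  ]
}}

```text
time: 15.07
eef_pos: [0.5762, 0.3735, 0.0826]
tcp_rot: [0.674, 0.739, 0.001, -0.001]
force: [-0.9, 1.0, 0.6]
finger_gap: 0.0356
grasp_force: 18.3
```

```bash
python3 -c "
from h import *
s=state();print(s['eef_pos'],s['force'],s['torque'],s['finger_gap'],s['grasp_force'])"
```

```text
[0.57623278 0.37347714 0.0826274 ] [-0.9274247   0.99223691  0.59942447] [ 0.10928533 -0.01871627  0.02373879] 0.035630996348976575 18.318914473056793
```

Request:
{"fn": "arm_command", "kwargs": {
  "plan": [
    {"claw":0.167,"xyz":[-1,8,-5],"roll":0},
    {"claw":0.167,"xyz":[-1,15,-10],"roll":0},
    {"claw":0.167,"xyz":[-2,22,-15],"roll":0},
    {"claw":0.167,"xyz":[-2,29,-21],"roll":0},
    {"claw":0.167,"xyz":[-3,35,-27],"roll":0},
    {"claw":0.167,"xyz":[-3,35,-27],"roll":0}
  ]
}}

```text
time: 15.57
eef_pos: [0.5732, 0.4067, 0.0546]
tcp_rot: [0.675, 0.738, -0.0, -0.001]
force: [0.1, 0.1, -0.0]
finger_gap: 0.0358
grasp_force: 18.5
```

```bash
python3 -c "
from h import *
s=state();print(s['eef_pos'],s['force'],s['torque'],s['finger_gap'],s['grasp_force'])
snap('wrist','w16');snap('scene','s16')"
```

```text
[0.57318448 0.40674374 0.05460605] [ 0.08465315  0.13188871 -0.04551409] [ 0.03606825 -0.0733832   0.0291017 ] 0.03581641374311725 18.477647602558136
```

Request:
{"fn": "arm_command", "kwargs": {
  "plan": [
    {"claw":0.167,"xyz":[0,2,-3],"roll":0},
    {"claw":0.167,"xyz":[0,3,-6],"roll":0},
    {"claw":0.167,"xyz":[0,3,-6],"roll":0}
  ]
}}

```text
time: 15.92
eef_pos: [0.5748, 0.4086, 0.052]
tcp_rot: [0.675, 0.737, 0.001, -0.0]
force: [-1.8, -1.3, 7.6]
finger_gap: 0.0357
grasp_force: 19.1
```

Request:
{"fn": "arm_command", "kwargs": {
  "plan": [
    {"claw":0.167,"xyz":[0,0,-2],"roll":0},
    {"claw":0.167,"xyz":[0,0,-4],"roll":0},
    {"claw":0.167,"xyz":[0,0,-4],"roll":0}
  ]
}}

```text
time: 16.17
eef_pos: [0.5747, 0.4101, 0.051]
tcp_rot: [0.675, 0.737, 0.002, -0.0]
force: [-5.3, -3.0, 22.3]
finger_gap: 0.0356
grasp_force: 21.0
```

Request:
{"fn": "arm_command", "kwargs": {
  "plan": [
    {"claw":0.167,"xyz":[0,0,6],"roll":0},
    {"claw":0.167,"xyz":[0,0,6],"roll":0},
    {"claw":0.0,"xyz":[0,0,6],"roll":0},
    {"claw":-0.4,"xyz":[0,0,6],"roll":0},
    {"claw":-0.4,"xyz":[0,0,6],"roll":0},
    {"claw":-0.4,"xyz":[0,0,6],"roll":0},
    {"claw":-0.4,"xyz":[0,0,40],"roll":0},
    {"claw":-0.4,"xyz":[0,0,80],"roll":0},
    {"claw":-0.4,"xyz":[0,0,120],"roll":0},
    {"claw":-0.4,"xyz":[0,40,160],"roll":0},
    {"claw":-0.4,"xyz":[-30,80,200],"roll":0},
    {"claw":-0.4,"xyz":[-60,120,200],"roll":0},
    {"claw":-0.4,"xyz":[-100,150,200],"roll":0},
    {"claw":-0.4,"xyz":[-130,180,200],"roll":0},
    {"claw":-0.4,"xyz":[-130,180,200],"roll":0}
  ]
}}

```text
time: 17.42
eef_pos: [0.446, 0.5863, 0.2464]
tcp_rot: [0.676, 0.737, 0.0, -0.0]
force: [0.0, 0.9, -0.2]
finger_gap: 0.06
grasp_force: 0.0
```

Run:
```python
from h import *
np.set_printoptions(precision=3,suppress=True)
s=state();print(s['time'],s['eef_pos'],s['finger_gap'],s['force'])
t=snap('scene','s17');p=snap('top','t17');c=cal('t17')
# scoop in top: dark handle blob and grey body
g=p.max(2);n,l,st,ce=cv2.connectedComponentsWithStats((g<50).astype(np.uint8))
for i in range(1,n):
    if st[i,4]>30 and st[i,4]<3000 and st[i,0]<300: print('dark top',st[i],ce[i],onz(c,ce[i],.07))
cs=cal('s17');g=t.max(2);n,l,st,ce=cv2.connectedComponentsWithStats((g<50).astype(np.uint8))
for i in range(1,n):
    if st[i,4]>60 and st[i,1]>280: print('dark scene',st[i],ce[i],onz(cs,ce[i],.055))
# predicted upright
G=np.array([.5745,.4095,.06]);d=np.array([.083,-.9965,0]);L=np.array([.9965,.083,0]);k=np.array([0,0,1.])
P=[G+.021*k,G+.094*d-.034*k+.038*L,G+.094*d-.034*k-.038*L,G-.004*d-.034*k+.038*L,G-.004*d-.034*k-.038*L]
print('top pred',proj(c,P),'scene pred',proj(cs,P))
a=cv2.imread('pics/top0.png',0)[225:290,425:495].astype(float);b=cv2.imread('pics/t17.png',0)[225:290,425:495].astype(float)
r=np.median(b/a);D=b-a*r;m=(np.abs(cv2.blur(D,(3,3)))>8).astype(np.uint8)
n,l,st,ce=cv2.connectedComponentsWithStats(m)
for i in range(1,n):
    if st[i,4]>3:print('dish',st[i],ce[i]+[425,225],onz(c,ce[i]+[425,225],.016))
a=cv2.imread('pics/top0.png',0).astype(float);b=cv2.imread('pics/t17.png',0).astype(float);D=np.abs(cv2.blur(b-a*np.median(b/a),(5,5)))>15
n,l,st,ce=cv2.connectedComponentsWithStats(D.astype(np.uint8))
for i in range(1,n):
    if st[i,4]>25:print('chg',st[i],ce[i])
```

```text
17.4167 [0.446 0.586 0.246] 0.059994102258011626 [ 0.016  0.91  -0.183]
dark top [ 0 61  4 12 33] [ 1.091 66.273] [0.858 0.749 0.07 ]
dark top [  0  92  29  34 597] [ 15.045 111.591] [0.767 0.719 0.07 ]
dark top [ 47  97  19  19 136] [ 57.11  106.949] [0.779 0.635 0.07 ]
dark top [231 114  22  15 123] [239.561 121.943] [0.759 0.265 0.07 ]
dark top [ 15 132  30  26 220] [ 30.327 150.064] [0.69  0.686 0.07 ]
dark top [165 197  20  33 328] [173.503 211.875] [0.573 0.394 0.07 ]
dark top [  0 257  15   9 108] [  6.148 260.88 ] [0.465 0.726 0.07 ]
dark top [209 266  13  32 248] [215.266 282.06 ] [0.434 0.305 0.07 ]
dark top [  0 302  17  12 123] [  6.878 306.073] [0.375 0.72  0.07 ]
dark top [   0  414  101   66 2200] [ 26.752 460.378] [0.072 0.665 0.07 ]
dark scene [264 305  17  36 265] [273.162 320.868] [0.633 0.094 0.055]
dark scene [139 327  14  28 161] [146.354 342.186] [0.801 0.008 0.055]
dark scene [166 328  10   9  64] [170.281 331.766] [0.766 0.014 0.055]
dark scene [167 331  17  15  87] [176.897 339.494] [0.764 0.032 0.055]
dark scene [456 339  30  33 394] [471.213 354.944] [0.437 0.314 0.055]
dark scene [440 456  24  24 216] [452.486 468.69 ] [0.569 0.404 0.055]
top pred [[163.824 210.362]
 [216.478 192.34 ]
 [218.368 228.264]
 [170.125 194.99 ]
 [171.952 230.916]] scene pred [[456.897 470.899]
 [375.893 443.683]
 [413.222 405.817]
 [431.544 504.333]
 [468.983 461.247]]
dish [ 19  25  14  16 165] [450.224 257.133] [ 0.497 -0.177  0.016]
dish [38 33  3  4 11] [463.909 259.636] [ 0.492 -0.206  0.016]<stdin>:21: RuntimeWarning: divide by zero encountered in divide
<stdin>:21: RuntimeWarning: invalid value encountered in divide
```

Run:
```python
from h import *
np.set_printoptions(precision=3,suppress=True)
c=cal('t17');a=cv2.imread('pics/top0.png',0).astype(float)+1;b=cv2.imread('pics/t17.png',0).astype(float)+1
D=(np.abs(cv2.blur(b-a*np.median(b/a),(3,3)))>12).astype(np.uint8);D[:,:140]=0
n,l,st,ce=cv2.connectedComponentsWithStats(D)
for i in range(1,n):
    if st[i,4]>12:print('chg',st[i],ce[i])
g=cv2.imread('pics/t17.png',0)[180:245,150:235];print('bench',np.median(g))
m=cv2.morphologyEx((g<np.median(g)*1.0-15).astype(np.uint8),cv2.MORPH_CLOSE,np.ones((5,5)))
cn=max(cv2.findContours(m,0,2)[0],key=cv2.contourArea);B=cv2.boxPoints(cv2.minAreaRect(cn))+[150,180];print(B)
print(np.array([onz(c,q,.026) for q in B]))
G=cv2.imread('pics/t17.png',0)
for v in(200,213,226):print(v,G[v,158:226])
for u in(190,200,212):print(u,G[185:240,u])
S=cv2.imread('pics/s17.png',0)
A=cv2.imread('pics/scene0.png',0).astype(float)+1;E=S+1.;r=np.median(E/A);q=(np.abs(cv2.blur(E-A*r,(3,3)))>10).astype(np.uint8);q[:,420:]=0
n,l,st,ce=cv2.connectedComponentsWithStats(q)
for i in range(1,n):
    if st[i,4]>12:print('schg',st[i],ce[i])
```

```text
chg [ 163  190   93   46 3283] [210.21  213.204]
chg [369 201  38  36 746] [387.298 217.442]
chg [444 250  14  15 153] [450.105 257.261]
chg [ 140  358  188  122 7844] [216.605 431.02 ]
chg [ 579  416   61   64 1801] [621.659 455.956]
bench 143.0
[[163.332 195.978]
 [221.872 192.075]
 [224.575 232.628]
 [166.035 236.531]]
[[0.61  0.431 0.026]
 [0.621 0.308 0.026]
 [0.536 0.299 0.026]
 [0.524 0.422 0.026]]
200 [148 148 148 145 147 148 147 144 144 147 146 140 142 144 128 111  44  47
  46  46  68  81  78  79  79  78  81  77  76  77  76 118 117 114  78  79
  78  78  78  76  75 115 121 122 119 118 111 102 103 102  98  99 101 101
  97 100 100 100 101 102 101  99 101  77  82 135 147 148]
213 [147 145 146 146 147 148 138  45  38  40  44  38  32  35  35  34  35  35
  37  33  35  35  34  59 119 114 114 115 116 113 116 114 113 111 113 116
 115 116 114 116 112 111 117 117 115 114 116 103 101 103 100  99  99  98
  97  97 100  99 101 100 101 101  98  92  71 135 151 150]
226 [147 147 147 144 142 144 144 144 143 146 147 146 149 148 146 147  64  50
  48  49  45  57  72  70  66 114 108 113 113 112 112
[... 333 characters left out ...]
4 112  93  66  94  90  89 145 146 142 143
 148]
200 [143 141 143 144 146 145 144 145 146 119  73  48  73  70  77 121 119 119
 117 118 117 119 120 117 119 117 115 115 117 115 114 114 112 115 114 113
 111 113 113 114 112 112 111 114 116  43  96  92  96 145 147 147 145 143
 149]
212 [150 149 148 146 146 144 150 148 131  91  47  70  68 103  96  97  99  99
  98  99  97  97  96  97  96  97  98  96  97  97  97  98  97  99  96  96
  99 101 101  99  98  99 100 121  61  76  88  94 151 151 148 148 145 141
 143]
schg [ 244    9  176   61 4117] [338.851  34.667]
schg [239 171  15  15 121] [245.579 178.107]
schg [ 236  189   42   52 1074] [256.619 213.887]
schg [ 343  373   77  107 4425] [387.4   424.458]
```

Run:
```python
from h import *
np.set_printoptions(precision=3,suppress=True)
G=cv2.imread('pics/top0.png',0)
for v in(197,222):print(v,G[v,195:262])
cs=cal('s17');print(proj(cs,[[.497,-.177,.016],[.492,-.206,.016]]))
a=cv2.imread('pics/scene0.png',0)[165:192,232:262];b=cv2.imread('pics/s17.png',0)[165:192,232:262]
print(b[::2,::2].astype(int));print(a[::2,::2])
p=cv2.imread('pics/t17.png',0)[205:245,370:415]
m=(p<40).astype(np.uint8);n,l,st,ce=cv2.connectedComponentsWithStats(m)
for i in range(1,n):
    if st[i,4]>10:
        ys,xs=np.nonzero(l==i);print(st[i],ce[i]+[370,205]);print([(x+370,ys[xs==x].mean().round(1)+205) for x in np.unique(xs)[::3]])
```

```text
197 [145 144 145  75  33  41  40  98 138 139 125  67  45  46  50  65 117 117
 120 119 119 124 123  88  75  76  77  77  70  68  71  71  68  69  72  72
  71  71  72  70  71  67  62  65  66  64  60  75  67  54  51  50  51  51
  65  64  58  45  35 125 149 145 147 148 147 145 145]
222 [145 148 145 142 145 144 138 119  58  46  46  50  68  71  69  74  68 108
 117 119  87  74  76  78  82  82  79  80  73  57  54  66  72 108 122 121
 119 118 108  98  99  99  96  98  98  97  95  98  99  98  98 100  97  96
 100  75  80 129 144 146 148 149 144 146 145 143 145]
[[253.87  189.254]
 [247.874 179.169]]
[[ 81  76  79  78  78  80  79  77  78  78  74  69  68  70  69]
 [ 80  76  81  77  78  78  80  79  76  74  70  70  69  72  69]
 [ 80  79  81  81  80  78  78  72  69  71  69  68  71  67  62]
 [ 80  83  80  80  77  80  81  71  68  66  67  68  67  60  56]
 [ 82  77  79  79  81  95 100  91  78  68  70  66  67  60  58]
 [100  87  75  76  92 104 109  93  78  64  68  68  71  67  57]
 [ 81 103  94  73  89  96  96  85  62  67  88  89  83  70  90]
 [ 67  72  87 102  95  86  77  65  56  61  80  93  93 109 116]
 [ 
[... 1067 characters left out ...]
]
 [ 98  92  80  71  74 104  72  99 117 118 118 118 119 118 119]
 [100  98  99  87  76 104  72  81 112 118 119 116 112 113 118]
 [101  99  93  97 109 117  76  70 109 116 108  73  49  52 103]]
[  3   0  37  19 221] [390.688 211.851]
[(np.int64(373), np.float64(206.5)), (np.int64(376), np.float64(207.0)), (np.int64(379), np.float64(209.0)), (np.int64(382), np.float64(209.0)), (np.int64(385), np.float64(209.0)), (np.int64(388), np.float64(209.5)), (np.int64(391), np.float64(210.5)), (np.int64(394), np.float64(211.0)), (np.int64(397), np.float64(212.6)), (np.int64(400), np.float64(219.0)), (np.int64(403), np.float64(221.0)), (np.int64(406), np.float64(221.0)), (np.int64(409), np.float64(223.0))]
```

```bash
python3 -c "
from plant import order
print(order.finish_job())"
```

```text
the job is handed in; nothing more can be done
None
```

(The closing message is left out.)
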